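# Lock the bottle tray onto the perfume organ

## Task

The plywood bottle tray has to be joined to the base of the perfume organ by its cam lock. Turn the half-closed hook fully back open, slide the tray along its rails until its bolt is inside the open hook, then turn the cam half a turn clockwise (seen from above) to its stop so that the hook draws the tray tight against the base. Do not tip over any bottle, leave the other things on the bench where they are, and let go.

Things in the scene. Friction and masses are not known exactly. Their poses are not given: they have to be found in the camera images.
- organ: Fixed plywood base. Origin on the cam's vertical axis at bench level, z up. Its deck, 30 mm high, spans x -85 to 85 and ends towards -y in an upright face at y = -45. Two low rails (15 mm high, 205 mm long, inner sides at x = +-71.5) run from that face towards -y; between them the tray slides in +y. From y = 85 to 160 a tier, top at 52 mm, carries two bottles.
- face (a point): Centre of the base's meeting face (organ x = 0, y = -45, 22 mm up). Two spring plungers with rubber ends (12 mm round, at x = +-45) stand 9 mm out of it. They press the tray back with 0 N at first touch up to 8 N with the faces together, so a tray only pushed home creeps back a few mm when let go.
- cam (a joint): Cam angle about the organ's z axis, rad: 0 = fully open, grows clockwise seen from above, stop at 3.14 = locked (lower stop -0.05). Starts part closed, stays where left, needs up to 0.2 Nm. At 0 the hook's mouth is open towards the organ's -y; above about 0.35 the hook blocks the bolt. Turning, it catches a bolt that is up to 10 mm short of home and has drawn it home by 2.9.
- hook_tip (a point): Tip of the cam's flat steel spiral hook, 36 mm from the cam's axis, 42 mm above the bench. The hook lies 37 to 48 mm above the bench around a hub 20 mm round; its inner radius shrinks from 33 mm at the tip to 21.4 mm. At cam angle 0 the tip is 39 degrees anticlockwise, seen from above, of the line along which the bolt comes in.
- cam_grip (a point): On the cam's axis, 70 mm above the bench, inside the thumb bar: an upright steel bar on the hub, 10 mm thick, 36 mm long, 54 to 85 mm above the bench. This frame turns with the cam: y along the bar, x across it. At cam angle 0 the bar lies along the organ's y. Fingertips below 53 mm would meet the bolt's head.
- tray: Loose plywood tray, 140 mm (x) by 160 mm (y), 30 mm high, about 0.45 kg, on the bench between the rails (1.5 mm play each side), axes along the organ's. Origin at the centre of its underside. Its front face at y = +80 meets the base's face when home: its origin is then at y = -125 in the organ's frame. Carries two loose bottles. Starts 30 to 70 mm short of home.
- fin (a point): Top centre of the tray's grip fin, 76 mm above the bench: an upright wooden board at the tray's rear (tray y = -70; home: organ y = -195), 12 mm thick in y, 60 mm wide in x, 66 mm high.
- bolt (a point): On the tray's bolt head, 46 mm above the bench: an upright steel pin, 8 mm round with a smooth roller, up to 51 mm above the bench, at the end of a flat steel strap that reaches out of the tray's front (pin axis at tray y = 108). With the tray tight it lies at y = -17 in the organ's frame; the plungers first touch at y = -26.
- oil_a: Amber bottle, 33 mm round, 75 mm high, standing in the tray; origin at the centre of its underside, z along its axis.
- oil_b: Second amber bottle in the tray, the same.
- oil_c: Amber bottle, 33 mm round, 75 mm high, standing on the organ's tier; origin under its centre, z along its axis.
- oil_d: Shorter amber bottle, 65 mm high, on the organ's tier.
- jar: Glass jar with a brass lid, 84 mm round, 130 mm high; bystander. Origin under its centre.
- flask: White plastic bottle, 76 mm round, 190 mm high; bystander.
- bowl: Blue bowl with two plums, 150 mm round, 60 mm high; bystander.
- vial: Small black jar with a white cap, 36 mm round, 60 mm high; bystander.

How it is judged:
By the outcome, as a careful person would: the job done as asked, in the order asked, and still so for the second after the job is handed in, with the robot touching nothing.
It also fails if it takes over 64 s, if anything falls off the work surface, if the arm or the gripper's body presses on something with over 40 N, if the wrist force passes 120 N, or if a joint passes its speed limit or range.

## Robot

A 6-joint arm with a two-finger parallel gripper is mounted at the origin on the work surface. World frame = base frame: x ahead of the robot, y to its left, z up, the work surface at z = 0. Lengths are in m, angles in rad, forces in N, time in s.
With the tool pointing down it reaches from about 0.25 to 0.725 m from the base axis. Payload 4 kg.
Tool frame: the origin (TCP) lies at the very end of the fingers, on their centre line; the grasp point (between the pads) lies 19 mm behind it; x points along the fingers, z is the direction in which the jaws open and shut, and the axes are right-handed (so a half turn about x gives the same grasp; the last joint's range is limited). The gripper opens to 85 mm and grips with 20 to 120 N. Pads are 22 mm wide; open, the fingers measure 114 mm over their backs; the gripper's body (76 mm by 85 mm) begins 54 mm behind the grasp point. The pads swing forward as they close: fully open they stand 13 mm farther back than shut.
Start: joints at [1.328, 0.241, 0.005, 1.335, 0, 1.571], TCP at [0.12, 0.485, 0.231] pointing down, gripper open.
Joint ranges: [-2.72, 2.72], [-1.05, 1.87], [-1.09, 1.28], [-1.99, 2.15], [-1.42, 1.44], [-3.14, 3.14]. Speed limits (rad/s): [2.79, 2.79, 3.14, 3.14, 3.14, 3.14].

## Interface

Orientations are given as a unit quaternion [x, y, z, w].
In Python, from workcell import bot gives the robot as it stands.
- The arm moves only by the tool step_arm, never from a script. Its argument "series" is a list of rows, each an object of numbers: "x", "y", "z": the shift along the world's x, y, z in cm; "twist": the turn about the world's z in degrees; "jaw": the finger opening in cm, from 0 to 8.54. In form: [{"x": .., "y": .., "z": .., "twist": .., "jaw": ..}, ...]. A call has 1 to 10 rows; each row is the pose to reach, as a shift and turn from the pose measured when the call began; what a row does not reach only later rows make up. A row lasts 1/12 s, in which the tool goes at most 41.7 mm and 7.16 degrees, less where a joint would pass 70% of its speed; a pose out of reach is approached as far as the arm can. A call with a gripper value outside its range is refused whole. The fingers move at their own pace and stop on an object; the grip force is fixed at half the most. Time passes only in rows, so rows that repeat a pose let the fingers close. It gives the time, the measured TCP pose, the force and the opening at its end, in the units of the state.
- bot.get_obs(): the state, without advancing time (a new reading comes with each control period).
- bot.camera(name): name is "side" or "top" or "wrist"; returns (picture, depth): 480x640x3 uint8, red, green, blue; 480x640 float32, m along the optical axis (not along the pixel's ray), 0 where there is no reading.
- bot.camera_info(name): a dict with "camera_matrix" (3x3 intrinsics, pixels), "D" ([k1, k2, p1, p2, k3] as OpenCV has them; the pictures are not rectified), "R" (3x3) and "t" (3): a world point X has camera coordinates R X + t; the wrist camera has in their place "mount" (4x4, takes a point from camera to tool coordinates, whose origin is the TCP and whose axes are the tool frame's). Camera axes: x right, y down, z forward; pixel columns grow to the right and rows downward; lengths in m; the calibration is good to about 2 mm. A picture is of the moment at which its call begins: read the wrist's pose just before it. camera_info takes no time and is no camera call.
- bot.job_done(): hands the job in, once; it reports no verdict.
The state is a dict: "clock": time; "joint_pos": joint angles; "joint_vel": joint speeds; "tau": joint torques, N m; "eef_pos": TCP position; "tool_rot": TCP orientation; "ft_force": force on the tool from outside, world axes, zero at the start; "ft_torque": the same for the moment, N m; "grip_width": finger opening in m.
Only numpy, scipy, OpenCV 4.12 (cv2) and the standard library are available. Lean on these libraries where they do the work, as an engineer would, in place of code of your own. Each camera call takes 0.05 s, during which the arm holds its last target.

## Working session

There is one attempt and no reset: what is moved stays moved. The work goes in short steps, Python scripts to look and compute and a tool call to move; the robot and the scene stay as the last step left them, time stands still between calls to the robot, and variables do not carry over. Pictures are saved under pics/ and viewed, and the job is handed in when it is done.

Besides the shell and the picture viewer there is one more tool, called after ">>>" as name(argument=value, ...), one argument or row to a line, values as JSON. step_arm: Moves the arm, as the interface text tells. Its arguments: {"type":"object","properties":{"series":{"type":"array","items":{"type":"object","properties":{"x":{"type":"number"},"y":{"type":"number"},"z":{"type":"number"},"twist":{"type":"number"},"jaw":{"type":"number"}}}}},"required":["series"]}

```bash
mkdir -p pics; ls; python3 - <<'E'
from workcell import bot
import cv2,numpy as np
o=bot.get_obs();print({k:np.round(v,4).tolist() for k,v in o.items()})
for n in("top","side"):
    p,d=bot.camera(n);cv2.imwrite(f"pics/{n}0.png",p[:,:,::-1]);np.save(f"pics/{n}0d.npy",d)
    i=bot.camera_info(n);print(n,{k:np.round(v,4).tolist() for k,v in i.items() if not isinstance(v,str)})
print({k:np.round(v,4).tolist() for k,v in bot.camera_info("wrist").items() if not isinstance(v,str)})
E
```

```text
pics
{'clock': 0.0, 'joint_pos': [1.328, 0.2414, 0.0037, 1.3352, 0.0, 1.5708], 'joint_vel': [0.0028, -0.002, 0.0004, -0.001, 0.0007, -0.0016], 'tau': [-0.0009, -37.2321, 25.2407, 0.017, 0.0, -0.0], 'eef_pos': [0.1201, 0.4847, 0.2304], 'tool_rot': [-0.4362, 0.5575, 0.4353, 0.5563], 'ft_force': [0.5544, -0.0565, -0.45], 'ft_torque': [-0.0134, 0.0098, -0.0621], 'grip_width': 0.0855}
top {'camera_matrix': [[537.8181, 0.0, 321.2414], [0.0, 537.8181, 227.1817], [0.0, 0.0, 1.0]], 'D': [-0.0052, 0.0, 0.0, 0.0, 0.0], 'R': [[0.0082, -1.0, -0.0004], [-0.9978, -0.0081, -0.0659], [0.0659, 0.0009, -0.9978]], 't': [-0.0003, 0.5275, 1.5243]}
side {'camera_matrix': [[466.9509, 0.0, 319.8115], [0.0, 466.9509, 243.6771], [0.0, 0.0, 1.0]], 'D': [-0.014, 0.0, 0.0, 0.0, 0.0], 'R': [[-0.9712, -0.2379, -0.0136], [-0.1236, 0.5514, -0.825], [0.2038, -0.7996, -0.565]], 't': [0.5154, 0.1359, 0.976]}
{'camera_matrix': [[339.2998, 0.0, 318.9345], [0.0, 339.2998, 235.774], [0.0, 0.0, 1.0]], 'D': [-0.0581, 0.0, 0.0, 0.0, 0.0], 'mount': [[-0.0001, -0.3143, 0.9493, -0.1412], [-0.0001, -0.9493, -0.3143, 0.0808], [1.0, -0.0002, 0.0001, 0.0001], [0.0, 0.0, 0.0, 1.0]]}
```

View pics/top0.png

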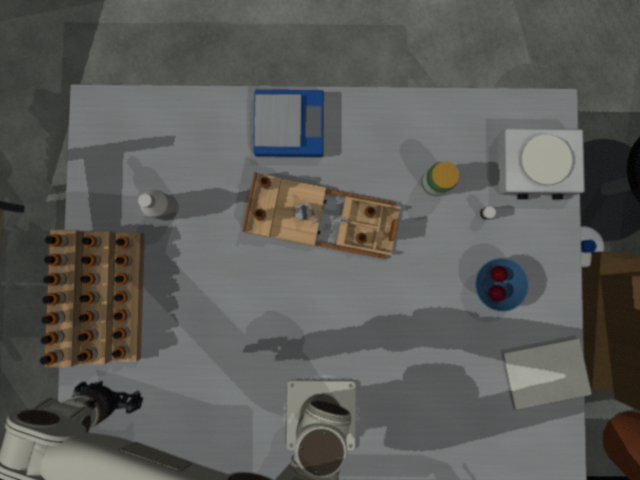

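View pics/side0.png

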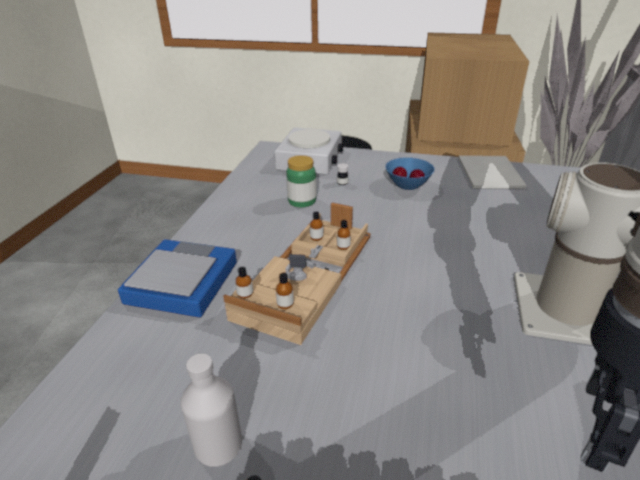

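Top view: base at about px (285,210) with its tier to the left, tray at about (365,225) with the fin at about (395,232). Next I'll measure in detail.

```bash
cat > h.py <<'E'
import numpy as np,cv2
from workcell import bot
from scipy.spatial.transform import Rotation as Ro
def info(n):
    i=bot.camera_info(n);return {k:np.array(v) if not isinstance(v,str) else v for k,v in i.items()}
def cam_pose(n,o=None):
    i=info(n)
    if n!="wrist":
        R=i["R"].T;return R,-R@i["t"]
    T=np.eye(4);T[:3,:3]=Ro.from_quat(o["tool_rot"]).as_matrix();T[:3,3]=o["eef_pos"]
    M=T@i["mount"];return M[:3,:3],M[:3,3]
def cloud(n,d,o=None):
    i=info(n);K=i["camera_matrix"];h,w=d.shape
    u,v=np.meshgrid(np.arange(w),np.arange(h))
    p=cv2.undistortPoints(np.stack([u,v],-1).reshape(-1,1,2).astype(float),K,i["D"]).reshape(h,w,2)
    P=np.dstack([p,np.ones((h,w))])*d[...,None]
    R,c=cam_pose(n,o);return P@R.T+c
def pix(n,X,o=None):
    i=info(n);R,c=cam_pose(n,o);Xc=(np.atleast_2d(X)-c)@R
    return cv2.projectPoints(Xc.reshape(-1,1,3),np.zeros(3),np.zeros(3),i["camera_matrix"],i["D"])[0].reshape(-1,2)
def ray(n,uv,z,o=None):
    i=info(n);R,c=cam_pose(n,o)
    p=cv2.undistortPoints(np.array(uv,float).reshape(-1,1,2),i["camera_matrix"],i["D"]).reshape(-1,2)
    D=np.c_[p,np.ones(len(p))]@R.T
    return c+D*((np.broadcast_to(z,len(p))-c[2])/D[:,2])[:,None]
E
python3 - <<'E'
from h import *
d=np.load("pics/top0d.npy");P=cloud("top",d)
im=cv2.imread("pics/top0.png")
cv2.imwrite("pics/topz.png",cv2.resize(im[160:270,235:415],None,fx=4.4,fy=4.4,interpolation=cv2.INTER_CUBIC))
Z=P[...,2]
roi=np.zeros(Z.shape,bool);roi[160:270,235:415]=1
for lo,hi,nm in((.022,.036,"deck30"),(.046,.058,"tier"),(.07,.092,"tall")):
    m=(roi&(Z>lo)&(Z<hi)).astype(np.uint8)
    n,l,s,c=cv2.connectedComponentsWithStats(m)
    for k in range(1,n):
        if s[k,4]>=8:
            q=P[l==k];print(nm,s[k],q.mean(0).round(4),cv2.minAreaRect((q[:,:2]*1000).astype(np.float32)))
m=roi&(Z>.01);print(np.median(Z[200:260,430:440]))
zz=np.clip(Z[160:270,235:415]*2500,0,255).astype(np.uint8)
cv2.imwrite("pics/topdz.png",cv2.applyColorMap(cv2.resize(zz,None,fx=4.4,fy=4.4,interpolation=cv2.INTER_NEAREST),cv2.COLORMAP_JET))
E
```

```text
deck30 [ 270  179   57   67 2402] [0.5683 0.0723 0.03  ] ((568.5757446289062, 67.07664489746094), (139.69900512695312, 170.5796356201172), 79.4476318359375)
deck30 [333 197  68  59 639] [ 0.5381 -0.0965  0.0292] ((534.5759887695312, -118.8876953125), (180.76632690429688, 140.7925567626953), 79.16146850585938)
deck30 [372 217  10  19  41] [ 0.5317 -0.1568  0.0258] ((533.3766479492188, -151.7054901123047), (20.061113357543945, 52.736270904541016), 79.55686950683594)
tier [ 245  173   36   64 1156] [0.5839 0.1695 0.0522] ((587.9758911132812, 170.2935333251953), (72.6616439819336, 169.9415283203125), 79.24545288085938)
tier [296 204   9  16  72] [0.5683 0.0657 0.0503] ((569.819580078125, 65.96591186523438), (20.058197021484375, 44.22172164916992), 81.31723022460938)
tier [306 204   7   4  12] [0.5871 0.0384 0.0506] ((587.0375366210938, 38.40485382080078), (19.238405227661133, 5.079995155334473), 69.46627807617188)
tier [365 207   4   5   8] [ 0.5778 -0.1221  0.0553] ((578.1197509765625, -121.88421630859375), (7.166180610656738, 11.467985153198242), 76.58383178710938)
tier [314 211   3   
[... 682 characters left out ...]
), (34.148799896240234, 9.802386283874512), 7.783540725708008)
tall [368 208   6   6  30] [ 0.5697 -0.1313  0.0848] ((570.201416015625, -130.9536895751953), (13.65425968170166, 14.5696439743042), 89.04682922363281)
tall [259 212   8  10  15] [0.5496 0.1624 0.0807] ((548.9688720703125, 164.0599365234375), (8.725639343261719, 29.700593948364258), 52.66931915283203)
tall [391 219   8  22  86] [ 0.5202 -0.1986  0.0758] ((519.2008666992188, -198.65623474121094), (12.651196479797363, 59.25590133666992), 77.85993957519531)
tall [359 235   7   6  31] [ 0.4953 -0.1071  0.0851] ((495.0419616699219, -107.2447509765625), (13.564821243286133, 15.299797058105469), 44.72543716430664)
-4.734430023511926e-05
```

View pics/topz.png

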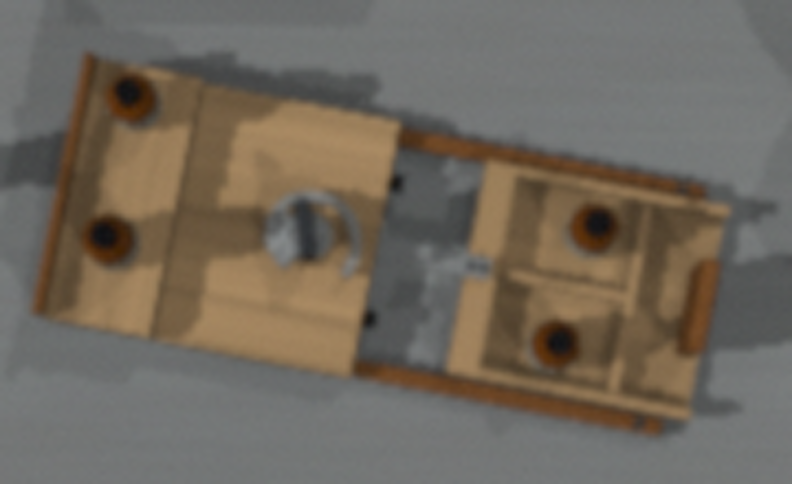

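View pics/topdz.png

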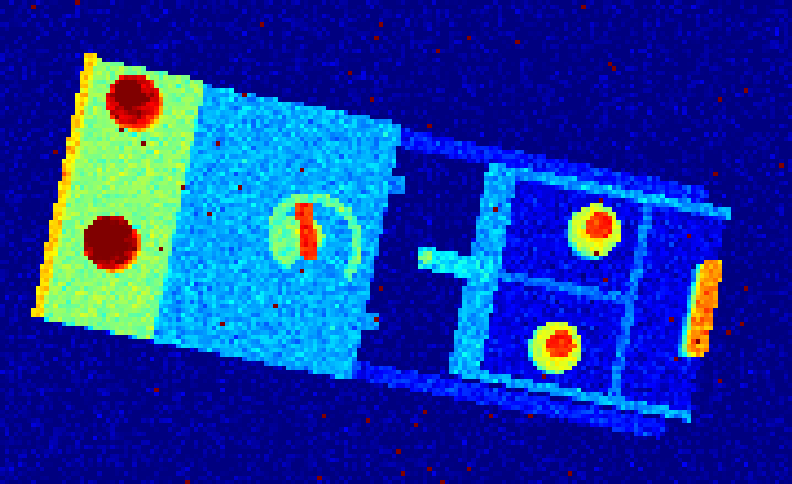

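```bash
python3 - <<'E'
from h import *
o=bot.get_obs();R=Ro.from_quat(o["tool_rot"]).as_matrix();print(R.round(3),np.degrees(np.arctan2(R[1,2],R[0,2])))
d=np.load("pics/top0d.npy");P=cloud("top",d);Z=P[...,2]
# organ yaw from depth edges: deck+tier points
roi=np.zeros(Z.shape,bool);roi[165:265,240:330]=1
q=P[roi&(Z>.022)&(Z<.06)][:,:2]
y=np.radians(79.4)
for a in np.arange(78,81.6,.3):
    t=np.radians(a);ey=np.array([np.cos(t),np.sin(t)]);ex=np.array([ey[1],-ey[0]])
    px=q@ex;py=q@ey
    print(round(a,1),[round(v*1000,1) for v in (np.percentile(px,1),np.percentile(px,99),np.percentile(py,1),np.percentile(py,99))])
E
```

```text
[[-0.    -0.971  0.24 ]
 [-0.002  0.24   0.971]
 [-1.    -0.    -0.002]] 76.0863556563734
78.0 [np.float64(457.3), np.float64(624.2), np.float64(123.4), np.float64(321.3)]
78.3 [np.float64(458.4), np.float64(625.2), np.float64(120.7), np.float64(318.4)]
78.6 [np.float64(459.6), np.float64(626.3), np.float64(117.9), np.float64(315.7)]
78.9 [np.float64(460.9), np.float64(627.6), np.float64(115.1), np.float64(312.9)]
79.2 [np.float64(461.9), np.float64(628.7), np.float64(112.3), np.float64(310.0)]
79.5 [np.float64(462.9), np.float64(629.8), np.float64(109.5), np.float64(307.3)]
79.8 [np.float64(464.1), np.float64(631.0), np.float64(106.7), np.float64(304.5)]
80.1 [np.float64(465.2), np.float64(632.1), np.float64(103.7), np.float64(301.5)]
80.4 [np.float64(466.4), np.float64(633.2), np.float64(100.8), np.float64(298.5)]
80.7 [np.float64(467.4), np.float64(634.3), np.float64(97.7), np.float64(295.7)]
81.0 [np.float64(468.4), np.float64(635.4), np.float64(94.7), np.float64(292.8)]
81.3 [np.float64(469.3), np.float64(636.5), np.float64(91.7), np.float64(289.9)]
```

>>> step_arm(
  series=[
    {"x":2,"y":-2,"z":0,"twist":6,"jaw":8.5},
    {"x":5,"y":-5,"z":0,"twist":8,"jaw":7},
  ],
)

```text
clock: 0.27
eef_pos: [0.1685, 0.4363, 0.2295]
tool_rot: [-0.476, 0.524, 0.476, 0.522]
ft_force: [1.1, 0.2, -0.1]
grip_width: 0.0751
```

```bash
python3 - <<'E'
from h import *
o=bot.get_obs();R=Ro.from_quat(o["tool_rot"]).as_matrix();print(np.degrees(o["joint_pos"]).round(1),o["eef_pos"],np.degrees(np.arctan2(R[1,2],R[0,2])))
E
```

```text
[68.9 10.3 -4.4 75.4  0.  74.3] [0.16847558 0.43626111 0.22953131] 84.60638531551385
```

>>> step_arm(
  series=[
    {"x":2.8,"y":-2.7,"twist":2,"jaw":6},
    {"x":5.6,"y":-5.4,"twist":4,"jaw":6},
    {"x":8.4,"y":-8.1,"twist":6,"jaw":6},
    {"x":11.2,"y":-10.8,"twist":8,"jaw":6},
    {"x":14,"y":-13.5,"twist":10,"jaw":6},
    {"x":16.8,"y":-16.2,"twist":12,"jaw":6},
    {"x":19.6,"y":-18.9,"twist":13,"jaw":6},
    {"x":22.4,"y":-21.6,"twist":13,"jaw":6},
    {"x":25.2,"y":-24.3,"twist":13,"jaw":6},
    {"x":28,"y":-27,"twist":13,"jaw":6},
  ],
)

```text
$.series[0]: bad value
```

>>> step_arm(
  series=[
    {"x":2.8,"y":-2.7,"z":0,"twist":2,"jaw":6},
    {"x":5.6,"y":-5.4,"z":0,"twist":4,"jaw":6},
    {"x":8.4,"y":-8.1,"z":0,"twist":6,"jaw":6},
    {"x":11.2,"y":-10.8,"z":0,"twist":8,"jaw":6},
    {"x":14,"y":-13.5,"z":0,"twist":10,"jaw":6},
    {"x":16.8,"y":-16.2,"z":0,"twist":12,"jaw":6},
    {"x":19.6,"y":-18.9,"z":0,"twist":13,"jaw":6},
    {"x":22.4,"y":-21.6,"z":0,"twist":13,"jaw":6},
    {"x":25.2,"y":-24.3,"z":0,"twist":13,"jaw":6},
    {"x":28,"y":-27,"z":0,"twist":13,"jaw":6},
  ],
)

```text
clock: 1.1
eef_pos: [0.4493, 0.1645, 0.2292]
tool_rot: [0.532, -0.467, -0.532, -0.465]
ft_force: [1.4, 0.4, -0.3]
grip_width: 0.0598
```

>>> step_arm(
  series=[
    {"x":2.8,"y":-2.8,"z":0,"twist":0,"jaw":6},
    {"x":5.6,"y":-5.6,"z":-1,"twist":0,"jaw":6},
    {"x":8.4,"y":-8.4,"z":-2,"twist":0,"jaw":6},
    {"x":10.5,"y":-10.5,"z":-3,"twist":0,"jaw":6},
    {"x":11.5,"y":-11.4,"z":-4,"twist":0,"jaw":6},
    {"x":11.5,"y":-11.4,"z":-4,"twist":0,"jaw":6},
    {"x":11.5,"y":-11.4,"z":-4,"twist":0,"jaw":6},
  ],
)

```text
clock: 1.68
eef_pos: [0.5632, 0.0503, 0.1877]
tool_rot: [-0.531, 0.468, 0.533, 0.464]
ft_force: [-1.1, -0.1, 0.4]
grip_width: 0.0601
```

```bash
python3 - <<'E'
from h import *
o=bot.get_obs()
p,d=bot.camera("wrist");cv2.imwrite("pics/w1.png",p[:,:,::-1])
R=Ro.from_quat(o["tool_rot"]).as_matrix();print(np.degrees(o["joint_pos"]).round(1),o["eef_pos"],np.degrees(np.arctan2(R[1,2],R[0,2])))
P=cloud("wrist",d,o);Z=P[...,2];r=np.hypot(P[...,0]-.565,P[...,1]-.0505)
m=(Z>.075)&(Z<.09)&(r<.03);q=P[m];v,u=np.nonzero(m)
print("bar",m.sum(),q.mean(0),cv2.minAreaRect((q[:,:2]*1000).astype(np.float32)),u.mean(),v.mean())
np.save("pics/w1d.npy",d)
E
```

```text
[ 5.2 22.6  6.2 73.8 -0.1 -2.4] [0.56322847 0.05029187 0.18773867] 97.53380392805764
bar 592 [0.56626608 0.05073309 0.08353476] ((567.5800170898438, 50.839263916015625), (35.67802047729492, 9.423588752746582), 7.743389129638672) 319.00844594594594 239.46452702702703
```

View pics/w1.png

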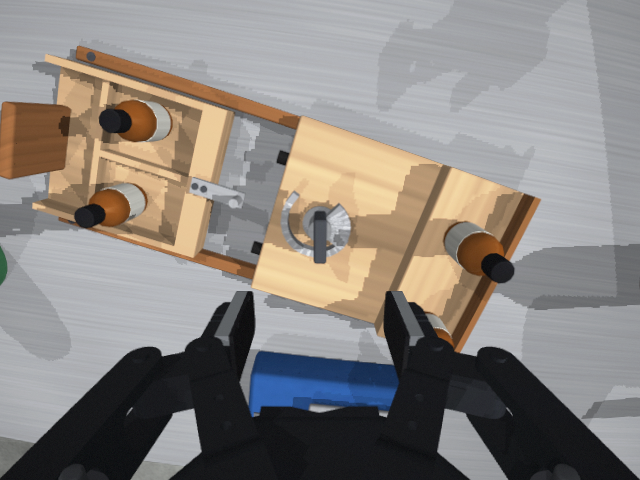

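>>> step_arm(
  series=[
    {"x":0.1,"y":0,"z":-3,"twist":0,"jaw":5},
    {"x":0.2,"y":0,"z":-6,"twist":0,"jaw":5},
    {"x":0.3,"y":0,"z":-9,"twist":0,"jaw":5},
    {"x":0.3,"y":0.05,"z":-11.5,"twist":0.2,"jaw":5},
    {"x":0.3,"y":0.05,"z":-12.9,"twist":0.2,"jaw":5},
    {"x":0.3,"y":0.05,"z":-12.9,"twist":0.2,"jaw":5},
    {"x":0.3,"y":0.05,"z":-12.9,"twist":0.2,"jaw":5},
  ],
)

```text
clock: 2.32
eef_pos: [0.5653, 0.053, 0.0602]
tool_rot: [-0.533, 0.466, 0.534, 0.463]
ft_force: [0.3, -0.9, 0.6]
grip_width: 0.0498
```

>>> step_arm(
  series=[
    {"x":0.1,"y":-0.2,"z":-0.2,"twist":0,"jaw":5},
    {"x":0.1,"y":-0.2,"z":-0.2,"twist":0,"jaw":3},
    {"x":0.1,"y":-0.2,"z":-0.2,"twist":0,"jaw":1.8},
    {"x":0.1,"y":-0.2,"z":-0.2,"twist":0,"jaw":0.6},
    {"x":0.1,"y":-0.2,"z":-0.2,"twist":0,"jaw":0.4},
    {"x":0.1,"y":-0.2,"z":-0.2,"twist":0,"jaw":0.4},
    {"x":0.1,"y":-0.2,"z":-0.2,"twist":0,"jaw":0.4},
    {"x":0.1,"y":-0.2,"z":-0.2,"twist":0,"jaw":0.4},
  ],
)

```text
clock: 2.98
eef_pos: [0.567, 0.0511, 0.0594]
tool_rot: [-0.533, 0.465, 0.534, 0.463]
ft_force: [-1.8, 0.2, 6.0]
grip_width: 0.0089
```

>>> step_arm(
  series=[
    {"x":0,"y":0,"z":0,"twist":4,"jaw":0.4},
    {"x":0,"y":0,"z":0,"twist":8,"jaw":0.4},
    {"x":0,"y":0,"z":0,"twist":13,"jaw":0.4},
    {"x":0,"y":0,"z":0,"twist":18,"jaw":0.4},
    {"x":0,"y":0,"z":0,"twist":23,"jaw":0.4},
    {"x":0,"y":0,"z":0,"twist":28,"jaw":0.4},
    {"x":0,"y":0,"z":0,"twist":33,"jaw":0.4},
    {"x":0,"y":0,"z":0,"twist":38,"jaw":0.4},
    {"x":0,"y":0,"z":0,"twist":40,"jaw":0.4},
    {"x":0,"y":0,"z":0,"twist":40,"jaw":0.4},
  ],
)

```text
clock: 3.82
eef_pos: [0.5674, 0.0504, 0.0595]
tool_rot: [0.66, -0.255, -0.66, -0.253]
ft_force: [0.7, -1.7, -0.0]
grip_width: 0.0086
```

```bash
cat > st.py <<'E'
from h import *
o=bot.get_obs()
R=Ro.from_quat(o["tool_rot"]).as_matrix();print(np.degrees(o["joint_pos"]).round(1),o["eef_pos"],"phi",np.degrees(np.arctan2(R[1,2],R[0,2])),o["ft_force"],o["ft_torque"])
E
python3 st.py
```

```text
[  5.2  28.9  -4.4  56.7  -0.2 -42.7] [0.56738945 0.05035773 0.05945716] phi 137.9296665455117 [ 0.66473497 -1.7085861  -0.04721149] [-0.31628264 -0.1665129   0.03545397]
```

Low forces; 31.4° remain.

>>> step_arm(
  series=[
    {"x":0,"y":0,"z":0,"twist":4,"jaw":0.4},
    {"x":0,"y":0,"z":0,"twist":9,"jaw":0.4},
    {"x":0,"y":0,"z":0,"twist":14,"jaw":0.4},
    {"x":0,"y":0,"z":0,"twist":19,"jaw":0.4},
    {"x":0,"y":0,"z":0,"twist":24,"jaw":0.4},
    {"x":0,"y":0,"z":0,"twist":28,"jaw":0.4},
    {"x":0,"y":0,"z":0,"twist":31.5,"jaw":0.4},
    {"x":0,"y":0,"z":0,"twist":31.5,"jaw":0.4},
    {"x":0,"y":0,"z":0,"twist":31.5,"jaw":0.4},
  ],
)

```text
clock: 4.57
eef_pos: [0.568, 0.0501, 0.0595]
tool_rot: [0.705, -0.067, -0.703, -0.065]
ft_force: [1.8, -1.3, -1.1]
grip_width: 0.0088
```

```bash
python3 st.py
```

```text
[  5.2  28.8  -4.5  56.5  -0.2 -74.1] [0.56799192 0.05008791 0.05948103] phi 169.2903202086249 [ 1.80203229 -1.32501394 -1.14592265] [-0.27280167 -0.46815123  0.01270176]
```

>>> step_arm(
  series=[
    {"x":0,"y":0,"z":0,"twist":0,"jaw":2},
    {"x":0,"y":0,"z":0,"twist":0,"jaw":4},
    {"x":0,"y":0,"z":0,"twist":0,"jaw":5},
    {"x":0,"y":0,"z":0,"twist":0,"jaw":5},
    {"x":0,"y":0,"z":3,"twist":0,"jaw":5},
    {"x":0,"y":0,"z":6,"twist":0,"jaw":5},
    {"x":0,"y":0,"z":9,"twist":0,"jaw":5},
    {"x":0,"y":0,"z":12,"twist":0,"jaw":5},
    {"x":0,"y":0,"z":13,"twist":0,"jaw":5},
    {"x":0,"y":0,"z":13,"twist":0,"jaw":5},
  ],
)

```text
clock: 5.4
eef_pos: [0.5701, 0.0504, 0.1932]
tool_rot: [0.708, -0.067, -0.7, -0.065]
ft_force: [0.6, -0.2, -0.5]
grip_width: 0.0501
```

```bash
cat > look.py <<'E'
from h import *
import sys
n=sys.argv[1]
o=bot.get_obs()
p,d=bot.camera("wrist");cv2.imwrite(f"pics/{n}.png",p[:,:,::-1])
P=cloud("wrist",d,o);Z=P[...,2];r=np.hypot(P[...,0]-.566,P[...,1]-.0508)
def rect(m,t):
    q=P[m];v,u=np.nonzero(m)
    if len(q):print(t,m.sum(),q.mean(0).round(4),cv2.minAreaRect((q[:,:2]*1000).astype(np.float32)),u.mean().round(),v.mean().round())
rect((Z>.08)&(Z<.09)&(r<.025),"bar")
rect((Z>.07)&(Z<.081)&(np.hypot(P[...,0]-.524,P[...,1]+.17)<.05),"fin")
E
python3 look.py w2
```

```text
bar 546 [0.5682 0.0499 0.0838] ((568.172119140625, 50.93987274169922), (35.77085876464844, 9.323196411132812), 79.23297119140625) 323.0 232.0
```

View pics/w2.png

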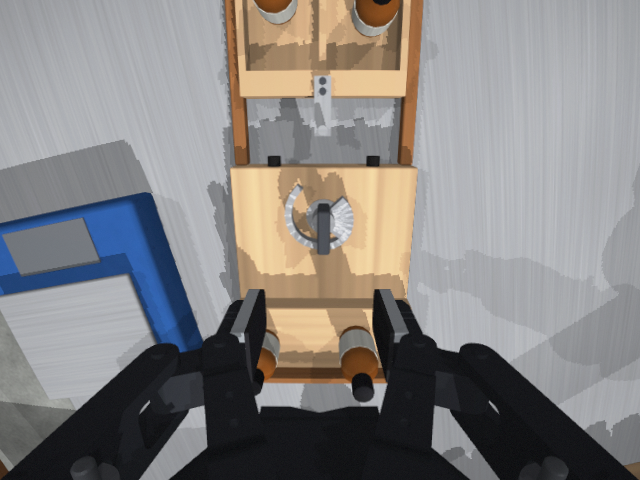

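```bash
python3 - <<'E'
from h import *
print(ray("top",[[445,176],[488,212],[502,283]],[.13,.06,.03]).round(3))
d=np.load("pics/top0d.npy");P=cloud("top",d);Z=P[...,2]
m=np.zeros(Z.shape,bool);m[150:200,415:470]=1;m&=(Z>.11)&(Z<.15);print(P[m].mean(0),m.sum())
E
```

```text
[[ 0.66  -0.326  0.13 ]
 [ 0.571 -0.462  0.06 ]
 [ 0.373 -0.508  0.03 ]]
[ 0.66219541 -0.32598126  0.12898775] 611
```

>>> step_arm(
  series=[
    {"x":-0.6,"y":-3,"z":0,"twist":0,"jaw":3},
    {"x":-1.2,"y":-6,"z":0,"twist":0,"jaw":1},
    {"x":-1.8,"y":-9,"z":0,"twist":0,"jaw":0},
    {"x":-2.4,"y":-12,"z":0,"twist":0,"jaw":0},
    {"x":-3,"y":-15,"z":0,"twist":0,"jaw":0},
    {"x":-3.6,"y":-18,"z":0,"twist":0,"jaw":0},
    {"x":-4.2,"y":-21,"z":0,"twist":0,"jaw":0},
    {"x":-4.8,"y":-24,"z":0,"twist":0,"jaw":0},
    {"x":-5.4,"y":-27,"z":0,"twist":0,"jaw":0},
    {"x":-5.8,"y":-29.3,"z":0,"twist":0,"jaw":0},
  ],
)

```text
clock: 6.28
eef_pos: [0.5086, -0.2443, 0.1878]
tool_rot: [0.704, -0.067, -0.703, -0.066]
ft_force: [0.2, 0.6, -0.1]
grip_width: 0.0004
```

```bash
python3 st.py; python3 - <<'E'
from h import *
o=bot.get_obs();p,d=bot.camera("wrist");cv2.imwrite("pics/w3.png",p[:,:,::-1])
E
```

```text
[-2.560e+01  2.220e+01  5.500e+00  7.320e+01 -1.000e-01 -1.048e+02] [ 0.50860631 -0.2442641   0.18776875] phi 169.19630398941376 [ 0.21203367  0.59338731 -0.10865934] [0.05770746 0.00522823 0.01948701]
```

View pics/w3.png

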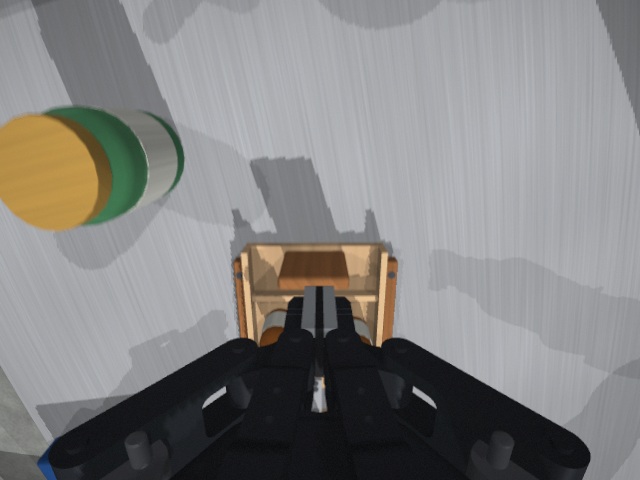

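>>> step_arm(
  series=[
    {"x":0.3,"y":-0.2,"z":-3,"twist":0,"jaw":0},
    {"x":0.3,"y":-0.2,"z":-6,"twist":0,"jaw":0},
    {"x":0.3,"y":-0.2,"z":-9,"twist":0,"jaw":0},
    {"x":0.3,"y":-0.2,"z":-12,"twist":0,"jaw":0},
    {"x":0.3,"y":-0.2,"z":-14,"twist":0,"jaw":0},
    {"x":0.3,"y":-0.2,"z":-14.8,"twist":0,"jaw":0},
    {"x":0.3,"y":-0.2,"z":-14.8,"twist":0,"jaw":0},
    {"x":0.3,"y":-0.2,"z":-14.8,"twist":0,"jaw":0},
  ],
)

```text
clock: 7.0
eef_pos: [0.5105, -0.2495, 0.0389]
tool_rot: [-0.704, 0.069, 0.704, 0.067]
ft_force: [1.2, 0.1, 0.8]
grip_width: -0.0
```

```bash
python3 - <<'E'
from h import *
o=bot.get_obs();p,d=bot.camera("wrist");cv2.imwrite("pics/w4.png",p[:,:,::-1])
p,d=bot.camera("side");cv2.imwrite("pics/s4.png",cv2.resize(p[180:350,210:400,::-1],None,fx=3.5,fy=3.5,interpolation=cv2.INTER_CUBIC))
E
python3 st.py
```

```text
[ -25.9   29.9   -5.9   53.9   -0.2 -104.9] [ 0.51216749 -0.25030042  0.04096643] phi 168.9876617475368 [-0.39357544 -0.35190846  0.54987216] [ 0.00018545 -0.01438128  0.02779478]
```

View pics/w4.png

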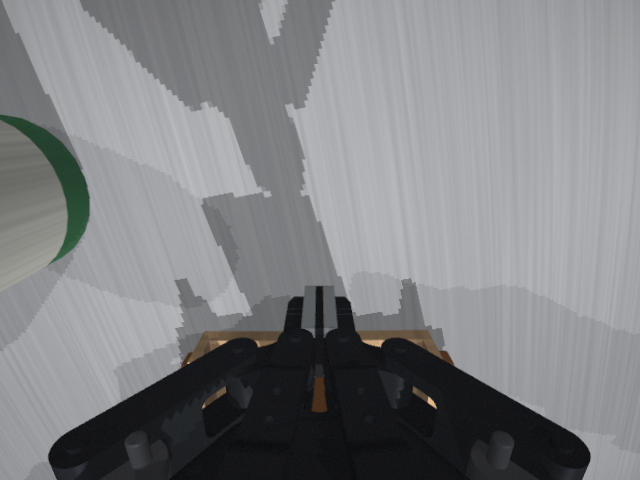

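View pics/s4.png

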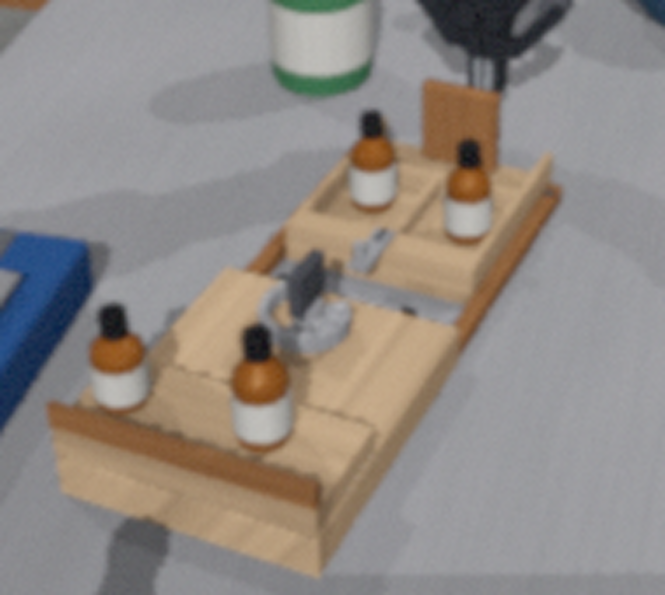

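>>> step_arm(
  series=[
    {"x":0.19,"y":0.98,"z":0,"twist":0.2,"jaw":0},
    {"x":0.37,"y":1.97,"z":0,"twist":0.2,"jaw":0},
    {"x":0.5,"y":2.65,"z":0,"twist":0.2,"jaw":0},
    {"x":0.57,"y":3.0,"z":0,"twist":0.2,"jaw":0},
    {"x":0.63,"y":3.35,"z":0,"twist":0.2,"jaw":0},
    {"x":0.7,"y":3.7,"z":0,"twist":0.2,"jaw":0},
    {"x":0.78,"y":4.1,"z":0,"twist":0.2,"jaw":0},
    {"x":0.86,"y":4.5,"z":0,"twist":0.2,"jaw":0},
    {"x":0.94,"y":4.95,"z":0,"twist":0.2,"jaw":0},
    {"x":1.03,"y":5.4,"z":0,"twist":0.2,"jaw":0},
  ],
)

```text
clock: 7.93
eef_pos: [0.5228, -0.1969, 0.0415]
tool_rot: [0.706, -0.069, -0.702, -0.065]
ft_force: [-1.0, -5.2, 3.2]
grip_width: 0.0001
```

```bash
python3 st.py; cat > loc.py <<'E'
from h import *
o=bot.get_obs();e=np.array(o["eef_pos"])[:2]-[.567,.0505]
print("organ x,y of TCP mm",1000*e@[.9826,-.1857],1000*e@[.1857,.9826])
p,d=bot.camera("top");P=cloud("top",d);Z=P[...,2]
def b(lo,hi,u0,u1,v0,v1,t):
    m=np.zeros(Z.shape,bool);m[v0:v1,u0:u1]=1;m&=(Z>lo)&(Z<hi);q=P[m][:,:2]-[.567,.0505]
    q=np.c_[q@[.9826,-.1857],q@[.1857,.9826]]*1000
    print(t,m.sum(),np.median(q,0).round(1),q.min(0).round(1),q.max(0).round(1)); 
b(.072,.081,365,410,195,265,"fin")
b(.045,.054,318,345,205,235,"bolt")
E
python3 loc.py
```

```text
[-20.5  28.7  -7.9  53.   -0.3 -99.6] [ 0.52284138 -0.19689966  0.04145752] phi 169.131214069913 [-1.02437635 -5.21263273  3.23423433] [-0.90737994  0.16737687 -0.03270721]
organ x,y of TCP mm 2.551858106524104 -251.2951622428761
fin 14 [ -21.8 -230.2] [ -29.4 -236.3] [  33.4 -163.5]
bolt 4 [ -0.9 -56.6] [ -2.8 -58.3] [  0.5 -54.9]
```

>>> step_arm(
  series=[
    {"x":0.07,"y":0.35,"z":0,"twist":0,"jaw":0},
    {"x":0.14,"y":0.75,"z":0,"twist":0,"jaw":0},
    {"x":0.22,"y":1.15,"z":0,"twist":0,"jaw":0},
    {"x":0.29,"y":1.55,"z":0,"twist":0,"jaw":0},
    {"x":0.37,"y":1.95,"z":0,"twist":0,"jaw":0},
    {"x":0.44,"y":2.35,"z":0,"twist":0,"jaw":0},
    {"x":0.52,"y":2.75,"z":0,"twist":0,"jaw":0},
    {"x":0.56,"y":3.0,"z":0,"twist":0,"jaw":0},
    {"x":0.56,"y":3.0,"z":0,"twist":0,"jaw":0},
  ],
)

```text
clock: 8.73
eef_pos: [0.5288, -0.1651, 0.0413]
tool_rot: [0.706, -0.068, -0.702, -0.065]
ft_force: [-0.1, -3.9, 1.7]
grip_width: 0.0002
```

```bash
python3 st.py; python3 loc.py
```

```text
[-17.2  28.3  -8.6  52.7  -0.2 -96.5] [ 0.52879841 -0.16512302  0.04134596] phi 169.2344578055526 [-0.08197937 -3.93042396  1.73873862] [-0.5818311   0.03510931 -0.01565516]
organ x,y of TCP mm 2.504312568131322 -218.96521336360559
fin 2 [ -26.2 -197.5] [ -27.6 -197.7] [ -24.9 -197.2]
bolt 3 [ -30.4 -103.9] [ -33.8 -108.8] [ -26.6 -101.6]
```

>>> step_arm(
  series=[
    {"x":0.04,"y":0.2,"z":0,"twist":0,"jaw":0},
    {"x":0.07,"y":0.35,"z":0,"twist":0,"jaw":0},
    {"x":0.09,"y":0.5,"z":0,"twist":0,"jaw":0},
    {"x":0.11,"y":0.6,"z":0,"twist":0,"jaw":0},
    {"x":0.11,"y":0.6,"z":0,"twist":0,"jaw":0},
    {"x":0.11,"y":0.6,"z":0,"twist":0,"jaw":0},
  ],
)

```text
clock: 9.28
eef_pos: [0.5297, -0.1608, 0.0414]
tool_rot: [0.706, -0.07, -0.702, -0.064]
ft_force: [-0.4, -7.7, 1.4]
grip_width: -0.0002
```

```bash
python3 st.py;  python3 - <<'E'
from h import *
p,d=bot.camera("side");cv2.imwrite("pics/s5.png",cv2.resize(p[180:350,210:400,::-1],None,fx=3.5,fy=3.5,interpolation=cv2.INTER_CUBIC))
E
```

```text
[-16.7  28.2  -8.7  52.7  -0.4 -95.8] [ 0.52972856 -0.16077351  0.04137421] phi 169.15202805516492 [-0.38351342 -7.70954199  1.3557651 ] [-1.52438951  0.20086911 -0.02422767]
```

View pics/s5.png

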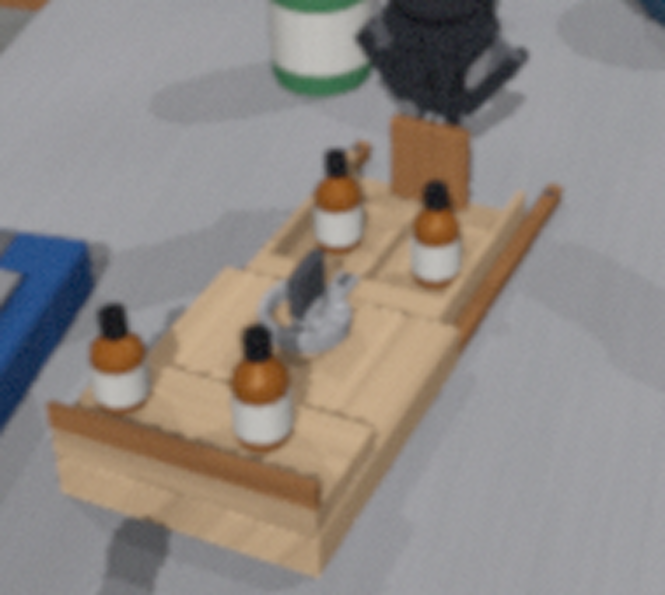

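>>> step_arm(
  series=[
    {"x":0.03,"y":0.2,"z":0,"twist":0,"jaw":0},
    {"x":0.06,"y":0.35,"z":0,"twist":0,"jaw":0},
    {"x":0.09,"y":0.5,"z":0,"twist":0,"jaw":0},
    {"x":0.09,"y":0.5,"z":0,"twist":0,"jaw":0},
  ],
)

```text
clock: 9.67
eef_pos: [0.5302, -0.1583, 0.0414]
tool_rot: [0.705, -0.072, -0.702, -0.063]
ft_force: [-2.0, -11.0, 0.8]
grip_width: 0.0001
```

```bash
python3 st.py; python3 loc.py
```

```text
[-16.3  28.2  -8.8  52.6  -0.7 -95.3] [ 0.53021692 -0.15832449  0.0414407 ] phi 169.03564401744367 [ -2.015715   -10.96839938   0.81752766] [-2.00816746  0.31554058  0.01857056]
organ x,y of TCP mm 2.635650713489102 -212.02155850322507
  return _methods._mean(a, axis=axis, dtype=dtype,
  ret = um.true_divide(
Traceback (most recent call last):
  File "loc.py", line 9, in <module>
    b(.072,.081,365,410,195,265,"fin")
    ~^^^^^^^^^^^^^^^^^^^^^^^^^^^^^^^^^
  File "loc.py", line 8, in b
    print(t,m.sum(),np.median(q,0).round(1),q.min(0).round(1),q.max(0).round(1));
                                            ~~~~~^^^
ValueError: zero-size array to reduction operation minimum which has no identity
```

>>> step_arm(
  series=[
    {"x":-0.06,"y":-0.3,"z":0,"twist":0,"jaw":0},
    {"x":-0.1,"y":-0.6,"z":0,"twist":0,"jaw":0},
    {"x":-0.17,"y":-0.9,"z":0,"twist":0,"jaw":0},
    {"x":-0.25,"y":-1.4,"z":0,"twist":0,"jaw":0},
    {"x":-0.5,"y":-2.8,"z":0,"twist":0,"jaw":0},
    {"x":-0.8,"y":-4,"z":1,"twist":0,"jaw":0},
    {"x":-0.8,"y":-4,"z":5,"twist":0,"jaw":0},
    {"x":-0.8,"y":-4,"z":9,"twist":0,"jaw":0},
    {"x":-0.8,"y":-4,"z":13,"twist":0,"jaw":1},
    {"x":-0.6,"y":-3,"z":15,"twist":0,"jaw":3},
  ],
)

```text
clock: 10.55
eef_pos: [0.5258, -0.1907, 0.1976]
tool_rot: [0.708, -0.074, -0.699, -0.063]
ft_force: [1.7, -0.2, 1.5]
grip_width: 0.0209
```

```bash
python3 st.py
```

```text
[-19.6  20.7   4.8  73.2  -0.7 -98.5] [ 0.52579257 -0.19065072  0.19759081] phi 168.89000761920275 [ 1.68879952 -0.15052617  1.46083713] [ 0.00730237 -0.02897895  0.01285498]
```

>>> step_arm(
  series=[
    {"x":0.5,"y":3,"z":0,"twist":0.4,"jaw":4},
    {"x":1,"y":6,"z":0,"twist":0.4,"jaw":5},
    {"x":1.5,"y":9,"z":0,"twist":0.4,"jaw":5},
    {"x":2,"y":12,"z":0,"twist":0.4,"jaw":5},
    {"x":2.5,"y":15,"z":0,"twist":0.4,"jaw":5},
    {"x":3,"y":18,"z":0,"twist":0.4,"jaw":5},
    {"x":3.5,"y":21,"z":0,"twist":0.4,"jaw":5},
    {"x":4.1,"y":24.1,"z":0,"twist":0.4,"jaw":5},
    {"x":4.1,"y":24.1,"z":0,"twist":0.4,"jaw":5},
    {"x":4.1,"y":24.1,"z":0,"twist":0.4,"jaw":5},
  ],
)

```text
clock: 11.38
eef_pos: [0.5668, 0.0518, 0.198]
tool_rot: [0.709, -0.07, -0.7, -0.06]
ft_force: [-0.6, -0.2, 0.7]
grip_width: 0.05
```

```bash
python3 st.py;python3 look.py w6
```

```text
[  5.7  22.1   6.9  74.3  -0.9 -73.7] [0.56684799 0.05181644 0.19804898] phi 169.4741700344939 [-0.6347784  -0.22951029  0.7358771 ] [-0.03671536  0.00410339  0.00493228]
bar 533 [0.5682 0.0497 0.0838] ((568.1749877929688, 50.629844665527344), (35.21516799926758, 9.510965347290039), 79.2572250366211) 319.0 230.0
```

View pics/w6.png

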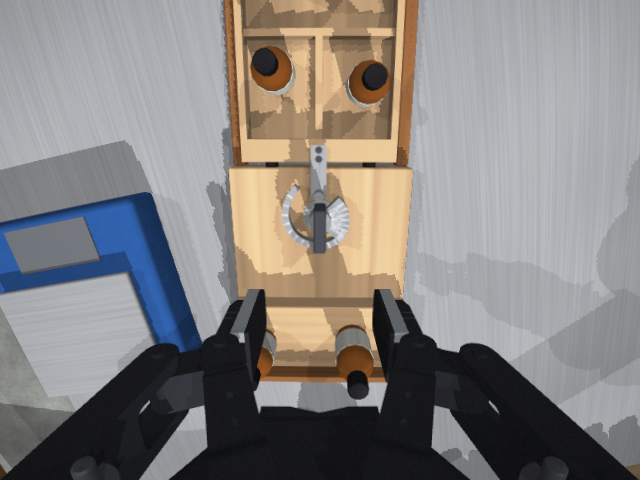

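>>> step_arm(
  series=[
    {"x":0.1,"y":-0.1,"z":-3,"twist":0,"jaw":5},
    {"x":0.1,"y":-0.1,"z":-6,"twist":0,"jaw":5},
    {"x":0.1,"y":-0.1,"z":-9,"twist":0,"jaw":5},
    {"x":0.1,"y":-0.1,"z":-12,"twist":0,"jaw":5},
    {"x":0.1,"y":-0.1,"z":-13.8,"twist":0,"jaw":5},
    {"x":0.1,"y":-0.1,"z":-13.8,"twist":0,"jaw":4},
    {"x":0.1,"y":-0.1,"z":-13.8,"twist":0,"jaw":3},
  ],
)

```text
clock: 12.02
eef_pos: [0.5667, 0.0481, 0.0595]
tool_rot: [0.707, -0.072, -0.701, -0.061]
ft_force: [-0.4, 0.1, -0.3]
grip_width: 0.0306
```

```bash
python3 st.py
```

```text
[  5.4  28.5  -5.1  56.   -1.  -73.9] [0.56670857 0.04814469 0.05948509] phi 169.2509102631649 [-0.44932877  0.09067619 -0.26826229] [ 0.05243152 -0.03007486  0.02578871]
```

>>> step_arm(
  series=[
    {"x":0.1,"y":0.25,"z":0,"twist":0,"jaw":2},
    {"x":0.1,"y":0.25,"z":0,"twist":0,"jaw":0.8},
    {"x":0.1,"y":0.25,"z":0,"twist":0,"jaw":0.4},
    {"x":0.1,"y":0.25,"z":0,"twist":0,"jaw":0.4},
    {"x":0.1,"y":0.25,"z":0,"twist":0,"jaw":0.4},
    {"x":0.1,"y":0.25,"z":0,"twist":0,"jaw":0.4},
  ],
)

```text
clock: 12.52
eef_pos: [0.5683, 0.0505, 0.0617]
tool_rot: [0.708, -0.072, -0.7, -0.061]
ft_force: [-2.9, -0.6, 6.8]
grip_width: 0.0087
```

>>> step_arm(
  series=[
    {"x":0,"y":0,"z":0,"twist":-4,"jaw":0.4},
    {"x":0,"y":0,"z":0,"twist":-9,"jaw":0.4},
    {"x":0,"y":0,"z":0,"twist":-14,"jaw":0.4},
    {"x":0,"y":0,"z":0,"twist":-19,"jaw":0.4},
    {"x":0,"y":0,"z":0,"twist":-24,"jaw":0.4},
    {"x":0,"y":0,"z":0,"twist":-29,"jaw":0.4},
    {"x":0,"y":0,"z":0,"twist":-34,"jaw":0.4},
    {"x":0,"y":0,"z":0,"twist":-39,"jaw":0.4},
    {"x":0,"y":0,"z":0,"twist":-44,"jaw":0.4},
    {"x":0,"y":0,"z":0,"twist":-45,"jaw":0.4},
  ],
)

```text
clock: 13.35
eef_pos: [0.5677, 0.0507, 0.0618]
tool_rot: [0.626, -0.338, -0.623, -0.325]
ft_force: [-1.5, -0.2, -3.7]
grip_width: 0.0089
```

```bash
python3 st.py;  python3 - <<'E'
from h import *
p,d=bot.camera("side");cv2.imwrite("pics/s7.png",cv2.resize(p[180:350,210:400,::-1],None,fx=3.5,fy=3.5,interpolation=cv2.INTER_CUBIC))
E
```

```text
[  5.6  29.   -3.8  57.6  -1.  -28.5] [0.56773759 0.05074321 0.06180147] phi 124.14015210752008 [-1.53441868 -0.22988006 -3.66175245] [0.29204067 0.49839061 0.03953133]
```

View pics/s7.png

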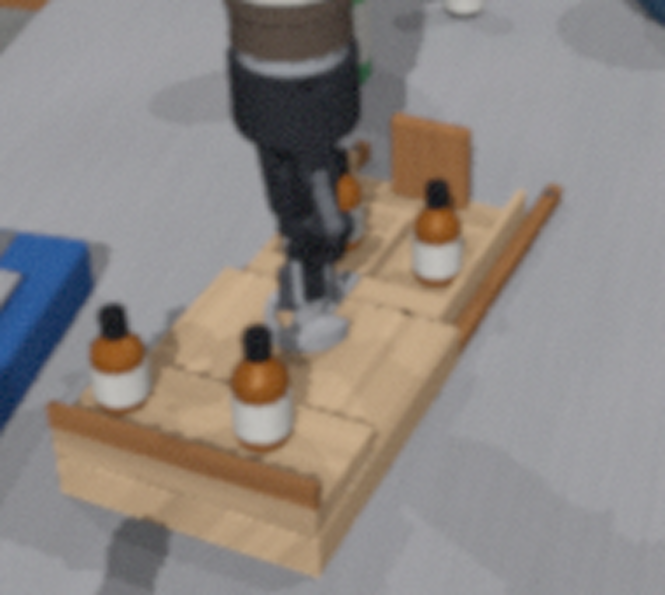

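>>> step_arm(
  series=[
    {"x":0,"y":0,"z":0,"twist":-4,"jaw":0.4},
    {"x":0,"y":0,"z":0,"twist":-9,"jaw":0.4},
    {"x":0,"y":0,"z":0,"twist":-14,"jaw":0.4},
    {"x":0,"y":0,"z":0,"twist":-19,"jaw":0.4},
    {"x":0,"y":0,"z":0,"twist":-24,"jaw":0.4},
    {"x":0,"y":0,"z":0,"twist":-29,"jaw":0.4},
    {"x":0,"y":0,"z":0,"twist":-34,"jaw":0.4},
    {"x":0,"y":0,"z":0,"twist":-39,"jaw":0.4},
    {"x":0,"y":0,"z":0,"twist":-44,"jaw":0.4},
    {"x":0,"y":0,"z":0,"twist":-48,"jaw":0.4},
  ],
)

```text
clock: 14.23
eef_pos: [0.5676, 0.0513, 0.0618]
tool_rot: [-0.434, 0.563, 0.438, 0.55]
ft_force: [-1.6, 1.7, -5.0]
grip_width: 0.0087
```

```bash
python3 st.py
```

```text
[ 5.3 29.5 -3.  58.5 -0.3 19.2] [0.56756564 0.05128127 0.06181065] phi 76.16035464191083 [-1.57952269  1.69444926 -4.95023983] [0.46926937 0.20062439 0.05199616]
```

>>> step_arm(
  series=[
    {"x":0,"y":0,"z":0,"twist":-4,"jaw":0.4},
    {"x":0,"y":0,"z":0,"twist":-9,"jaw":0.4},
    {"x":0,"y":0,"z":0,"twist":-14,"jaw":0.4},
    {"x":0,"y":0,"z":0,"twist":-19,"jaw":0.4},
    {"x":0,"y":0,"z":0,"twist":-24,"jaw":0.4},
    {"x":0,"y":0,"z":0,"twist":-29,"jaw":0.4},
    {"x":0,"y":0,"z":0,"twist":-34,"jaw":0.4},
    {"x":0,"y":0,"z":0,"twist":-39,"jaw":0.4},
    {"x":0,"y":0,"z":0,"twist":-44,"jaw":0.4},
    {"x":0,"y":0,"z":0,"twist":-48,"jaw":0.4},
  ],
)

```text
clock: 15.07
eef_pos: [0.568, 0.0514, 0.0619]
tool_rot: [-0.168, 0.691, 0.176, 0.681]
ft_force: [0.2, -0.1, -6.3]
grip_width: 0.0087
```

```bash
python3 st.py
```

```text
[ 4.9 29.4 -3.1 58.3  0.5 66.7] [0.56801835 0.05142492 0.06187052] phi 28.211534134039916 [ 0.21997122 -0.09970929 -6.30084261] [ 0.19962094 -0.01421024  0.9689522 ]
```

>>> step_arm(
  series=[
    {"x":0,"y":0,"z":0,"twist":0,"jaw":0.4},
  ],
)

```text
clock: 15.15
eef_pos: [0.5678, 0.0517, 0.0618]
tool_rot: [-0.169, 0.69, 0.177, 0.681]
ft_force: [-1.8, 1.4, -2.0]
grip_width: 0.0087
```

```bash
python3 st.py;  python3 - <<'E'
from h import *
p,d=bot.camera("side");cv2.imwrite("pics/s8.png",cv2.resize(p[210:330,230:370,::-1],None,fx=5,fy=5,interpolation=cv2.INTER_CUBIC))
p,d=bot.camera("wrist");cv2.imwrite("pics/w8.png",p[:,:,::-1])
E
```

```text
[ 4.9 29.4 -3.1 58.3  0.6 66.6] [0.56784668 0.05172148 0.06180961] phi 28.315024012820242 [-1.84520751  1.40495919 -2.049008  ] [0.22542217 0.31295301 0.12050078]
```

View pics/s8.png

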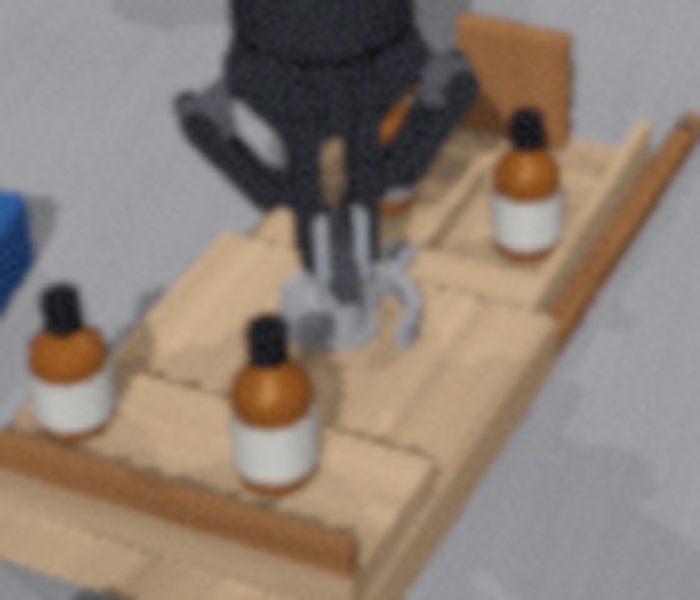

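View pics/w8.png

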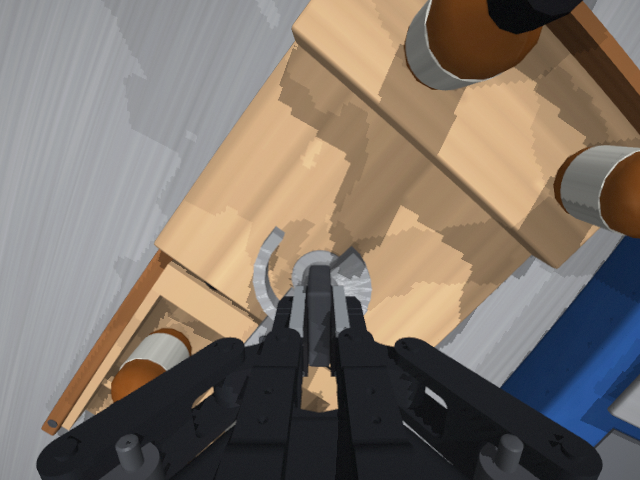

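>>> step_arm(
  series=[
    {"x":0,"y":0,"z":0,"twist":-4,"jaw":0.4},
    {"x":0,"y":0,"z":0,"twist":-9,"jaw":0.4},
    {"x":0,"y":0,"z":0,"twist":-14,"jaw":0.4},
    {"x":0,"y":0,"z":0,"twist":-19,"jaw":0.4},
    {"x":0,"y":0,"z":0,"twist":-24,"jaw":0.4},
    {"x":0,"y":0,"z":0,"twist":-29,"jaw":0.4},
    {"x":0,"y":0,"z":0,"twist":-33,"jaw":0.4},
    {"x":0,"y":0,"z":0,"twist":-36,"jaw":0.4},
    {"x":0,"y":0,"z":0,"twist":-38,"jaw":0.4},
    {"x":0,"y":0,"z":0,"twist":-38,"jaw":0.4},
  ],
)

```text
clock: 16.08
eef_pos: [0.5682, 0.0518, 0.0618]
tool_rot: [0.065, 0.708, -0.053, 0.702]
ft_force: [0.8, 1.7, -5.8]
grip_width: 0.0086
```

```bash
python3 st.py
```

```text
[  4.7  29.   -3.8  57.5   1.  104.2] [0.56823088 0.05180066 0.06180246] phi -9.553518112211066 [ 0.8492668   1.68032246 -5.84762985] [ 0.17906505 -0.18963298  0.02342271]
```

Close to the stop; I'll go a couple of degrees past it to seat it.

>>> step_arm(
  series=[
    {"x":0,"y":0,"z":0,"twist":-1,"jaw":0.4},
    {"x":0,"y":0,"z":0,"twist":-2,"jaw":0.4},
    {"x":0,"y":0,"z":0,"twist":-3,"jaw":0.4},
    {"x":0,"y":0,"z":0,"twist":-3,"jaw":0.4},
    {"x":0,"y":0,"z":0,"twist":-3,"jaw":0.4},
  ],
)

```text
clock: 16.5
eef_pos: [0.5683, 0.0519, 0.0618]
tool_rot: [0.082, 0.706, -0.071, 0.7]
ft_force: [-0.4, 0.1, -5.1]
grip_width: 0.0086
```

```bash
python3 st.py
```

```text
[  4.7  29.   -3.8  57.4   1.  107.2] [0.56831226 0.05188194 0.0618426 ] phi -12.461318306327913 [-0.41268068  0.05389148 -5.13744884] [ 0.1250204  -0.13290334  0.93820233]
```

>>> step_arm(
  series=[
    {"x":0,"y":0,"z":0,"twist":0,"jaw":2},
    {"x":0,"y":0,"z":0,"twist":0,"jaw":4},
    {"x":0,"y":0,"z":0,"twist":0,"jaw":5},
    {"x":0,"y":0,"z":0,"twist":0,"jaw":5},
    {"x":0,"y":0,"z":3,"twist":0,"jaw":5},
    {"x":0,"y":0,"z":6,"twist":0,"jaw":5},
    {"x":0,"y":0,"z":9,"twist":0,"jaw":5},
    {"x":0,"y":0,"z":12,"twist":0,"jaw":5},
    {"x":0,"y":0,"z":13,"twist":0,"jaw":5},
    {"x":0,"y":0,"z":13,"twist":0,"jaw":5},
  ],
)

```text
clock: 17.33
eef_pos: [0.5708, 0.052, 0.196]
tool_rot: [0.083, 0.703, -0.071, 0.703]
ft_force: [-0.0, 1.0, -0.2]
grip_width: 0.05
```

```bash
python3 st.py; python3 look.py w9; python3 - <<'E'
from h import *
p,d=bot.camera("side");cv2.imwrite("pics/s9.png",cv2.resize(p[180:350,210:400,::-1],None,fx=3.5,fy=3.5,interpolation=cv2.INTER_CUBIC))
E
```

```text
[  4.7  22.9   7.7  74.6   1.  107.2] [0.57081551 0.05198403 0.19598815] phi -12.490057455455522 [-0.04292132  1.04412893 -0.18731918] [ 0.01967227 -0.04723345 -0.04737062]
bar 550 [0.5682 0.0527 0.0838] ((568.0068969726562, 52.06110763549805), (35.648399353027344, 9.972521781921387), 79.82135009765625) 316.0 234.0
fin 9 [ 0.5303 -0.1332  0.0703] ((530.177490234375, -133.24876403808594), (0.8196012377738953, 9.13183879852295), 84.3215103149414) 320.0 411.0
```

View pics/w9.png

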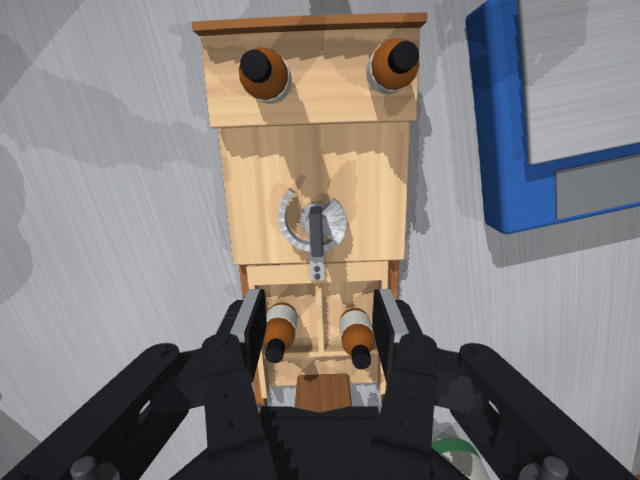

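View pics/s9.png

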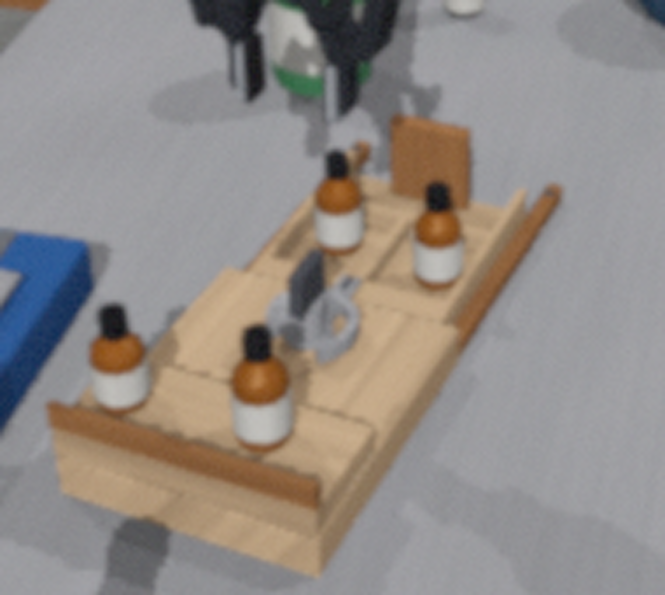

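>>> step_arm(
  series=[
    {"x":-3,"y":0.5,"z":2,"twist":0,"jaw":5},
    {"x":-6,"y":1,"z":4,"twist":0,"jaw":5},
    {"x":-9,"y":2,"z":6,"twist":0,"jaw":5},
    {"x":-12,"y":4,"z":8,"twist":0,"jaw":5},
    {"x":-15,"y":7,"z":8,"twist":0,"jaw":5},
    {"x":-18,"y":10,"z":8,"twist":0,"jaw":5},
    {"x":-20,"y":13,"z":8,"twist":0,"jaw":5},
    {"x":-22,"y":16,"z":8,"twist":0,"jaw":5},
    {"x":-24,"y":19,"z":8,"twist":0,"jaw":5},
    {"x":-24,"y":19,"z":8,"twist":0,"jaw":5},
  ],
)

```text
clock: 18.27
eef_pos: [0.3241, 0.2452, 0.2694]
tool_rot: [0.079, 0.707, -0.069, 0.699]
ft_force: [-0.2, -0.1, -0.3]
grip_width: 0.0498
```

```bash
python3 st.py; python3 - <<'E'
from h import *
p,d=bot.camera("top");cv2.imwrite("pics/t10.png",cv2.resize(p[130:300,210:450,::-1],None,fx=3.3,fy=3.3,interpolation=cv2.INTER_CUBIC))
P=cloud("top",d);Z=P[...,2]
q=P[...,:2]-[.567,.0505];X=q@[.9826,-.1857]*1000;Y=q@[.1857,.9826]*1000
m=(Z>.072)&(Z<.081)&(abs(X)<35)&(Y<-170)&(Y>-230);print("fin",m.sum(),Y[m].mean(),Y[m].min(),Y[m].max())
m=(Z>.045)&(Z<.055)&(abs(X)<6)&(Y<-11)&(Y>-40);print("bolt/hook",m.sum(),Y[m].mean())
m=(Z>.02)&(abs(X)<60)&(abs(X)>10);  
for y in range(-60,-34,3):
    k=(abs(X)<60)&(abs(X)>15)&(Y>=y)&(Y<y+3);print(y,k.sum(),np.percentile(Z[k],[5,50]).round(4))
d0=np.load("pics/top0d.npy");P0=cloud("top",d0)
m=(Z>.08)&(Z<.09)&(np.hypot(X,Y)<25);print("bar",P[m].mean(0),cv2.minAreaRect((P[m][:,:2]*1000).astype(np.float32)))
E
```

```text
[ 36.3   2.2  -7.7  80.    1.1 138.3] [0.32410863 0.2451883  0.26938807] phi -12.016702948468259 [-0.21701293 -0.10719005 -0.31619785] [-0.02770712 -0.07032211 -0.05801184]
fin 77 -194.18711792529024 -200.11180058504928 -187.73312846047665
bolt/hook 11 -22.740057333201435
-60 34 [0.0253 0.0314]
-57 34 [0.0267 0.0309]
-54 32 [0.024  0.0288]
-51 33 [0.0244 0.0302]
-48 32 [0.0223 0.0303]
-45 34 [0.0065 0.0288]
-42 34 [0.0248 0.0314]
-39 33 [0.0255 0.0297]
-36 33 [0.0256 0.0311]
bar [0.56562925 0.05116866 0.08474905] ((565.718994140625, 51.52088928222656), (34.528114318847656, 9.233133316040039), 80.28570556640625)
```

View pics/t10.png

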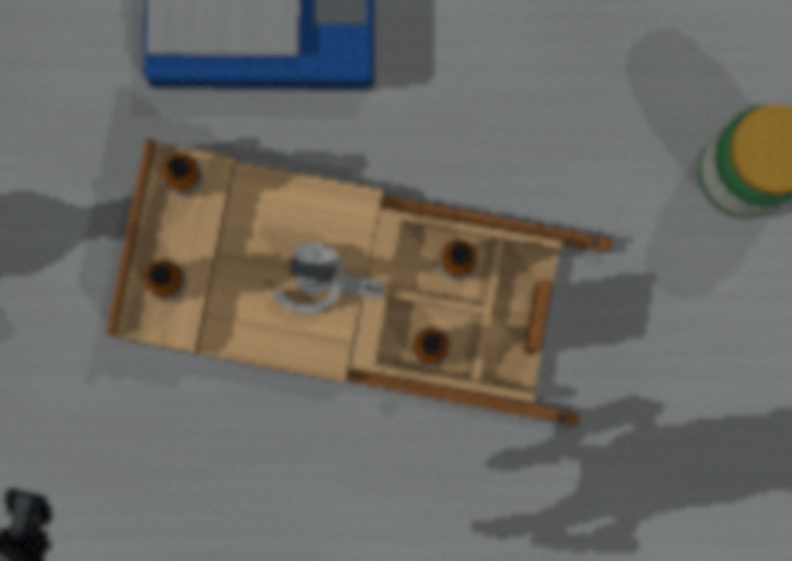

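```bash
python3 - <<'E'
from workcell import bot
print(bot.job_done(), bot.get_obs()["clock"])
E
```

```text
the job is handed in; nothing more can be done
the job is handed in; nothing more can be done
```

The tray is joined to the base and locked. I handed the job in at about 18.3 s with the gripper open and clear of everything.

- **Opening the hook:** I gripped the thumb bar and turned it 71.5° anticlockwise. The wrist camera then read the bar at 79.2°; the organ's y axis measured 79.3°. The hook's mouth was open towards the tray.
- **Sliding the tray:** I pushed the fin with closed fingers until it was about home, at about 11 N. The tray crept back an estimated 5–6 mm when I let go, and the bolt was still inside the hook.
- **Locking the cam:** I gripped the bar again and turned it about 180° clockwise. At the end it resisted with a steady 0.94 Nm or so, which I took as the stop, and then I released it.

**Last checks:**
- **Tray:** The fin is at organ y = -194.2 mm, against -195 mm at home. The top camera shows no gap between the faces beyond measurement noise.
- **Bottles:** All four are standing.
- **Bystanders:** I only checked these by eye. The jar looks where it was, and the vial and bowl were not in the final close-up. The arm never went near any of them.
- **Disagreement:** The two cameras read the final bar angle slightly differently, 79.8° (wrist) and 80.3° (top). That puts the cam at about 179–179.5°, within measurement error of the stop.

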